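Take a drained slide carrier off its rail and stand it in the staining dish

TASK

The slide carrier with the yellow handle bar has finished draining, hung by its end hook on the rail. Lift it up off the rail and lower it gently into the open staining dish until it stands flat on the bottom, then let go of it. Leave the blue-barred carrier hanging on the rail and the other things on the bench where they are.

Things in the scene. Friction and masses are not known exactly. Their poses are not given: they have to be found in the camera images.
- yellow_carrier: steel rack with seven glass slides, 110 mm long (x), 84 wide (y), 38 high, about 0.25 kg, with a yellow-sleeved bail over its middle and a steel hook on its +x end. Origin: centre of the underside; z up when it stands. It hangs by the hook from the rail, free to swing, its z axis leaning about 0.6 rad to the robot, -x end low. The slides may stand nearer one end, which is then heavier
- yellow_bar (a point): middle of the yellow sleeve, 112 mm above the underside, at x 1.5 mm; axes as the carrier's. The sleeve, 11 mm thick, 56 mm long along the carrier's y, turns loosely on the bail, so the carrier swings freely below the fingers and its heavier end sinks. Legs 78 mm apart. The hook's strap (22 mm wide, 129 mm high) stands 49 mm from the sleeve on the +x side
- yellow_hook (a point): centre of the rail when the carrier hangs, at x 66 mm, z 120 mm of the carrier; its axes. The hook is 22 mm wide: strap at x 51 to 55 mm, roof underside at z 125 mm, lip at x 71 to 75 mm reaching down to z 105 mm. So its mouth faces the carrier's underside, 16 mm wide, and the rail leaves it along the carrier's -z
- rail (a point): middle of the drain stand's steel rail: round, 10 mm thick, 240 mm long along this frame's y, 205 mm above the worktop, on two posts over a low drip tray (150 by 270 mm, rim 14 mm high). The robot side is this frame's -x. The two carriers hang about 56 mm to either side of the middle
- blue_carrier: the same carrier with a blue bar, hanging beside the yellow-barred one; it stays there. Origin and axes as for the yellow-barred one
- stand: the drain stand: tray, posts and rail in one, fixed. Origin on the worktop below the middle of the rail, axes as the rail's
- open_dish: open grey staining dish, fixed, inside 114 mm (x) by 88 mm (y), walls 4 mm, 50 mm high, with small ears at both x ends. Origin: centre of the underside, z up. The carrier fits lengthwise, either way round, with 2 mm to spare on each side
- dish_floor (a point): centre of the open dish's inside floor, 4 mm above the worktop; axes as the dish's
- covered_dish: the same grey dish closed with a green lid, fixed, 72 mm high; leave it. Origin: centre of the underside
- beaker: empty glass beaker, 66 mm across, 85 mm high; leave it
- timer: bench timer 44x64x56 mm; leave it
- amber_bottle: amber bottle with black cap, 45 mm across, 90 mm high; leave it
- fix: amber bottle with red cap, 45 mm across, 90 mm high; leave it
- pen: marker pen 135 mm long lying on the bench; leave it
- tweezers: steel forceps 127 mm long lying on the bench; leave them
- slides: banded stack of glass slides 27x76x12 mm; leave it

How it is judged:
By the outcome, as a careful person would: the job done as asked, in the order asked, and still so for the second after the job is handed in, with the robot touching nothing.
It also fails if it takes over 67 s, if anything falls off the work surface, if the arm or the gripper's body presses on something with over 40 N, if the wrist force passes 120 N, or if a joint passes its speed limit or range.

ROBOT

A 7-joint arm with a two-finger parallel gripper is mounted at the origin on a cart in front of the work surface, level with it; the furniture and walls round the work are solid. World frame = base frame: x ahead of the robot, y to its left, z up, the work surface at z = 0. Lengths are in m, angles in rad, forces in N, time in s.
With the tool pointing down it reaches from about 0.425 to 0.875 m from the base axis. Payload 8.4 kg.
Tool frame: the origin (TCP) lies on the centre line of the jaws, within the pads' length; the fingertips stand 11 mm ahead of it and the grasp point (between the pads) lies 8 mm behind it; z points along the fingers, y is the line along which they close (so a half turn about z gives the same grasp; the last joint's range is limited). The gripper opens to 87 mm and grips with 3 to 60 N. Pads are 19 mm wide; open, the fingers measure 117 mm over their backs; the gripper's body (75 mm by 190 mm) begins 51 mm behind the grasp point.
Start: joints at [1.163, 0.333, 0.04, 1.465, -0.013, 1.343, -0.059], TCP at [0.198, -0.619, 0.234] pointing down, gripper open.
Joint ranges: [-2.58, 2.58], [-0.38, 2.09], [-1.3, 1.39], [0.25, 2.4], [-1.5, 4.64], [0.08, 2.09], [-2.65, 2.65]. Speed limits (rad/s): [2.22, 2.22, 2.79, 2.79, 3.14, 3.14, 3.14].

INTERFACE

Orientations are given as a unit quaternion [w, x, y, z].
In Python, from workcell import env, optics, ticket, spotter gives the robot as it stands.
- The arm moves only by the tool arm_command, never from a script. Its argument "deltas" is a list of rows, each a list of 2 entries, a list of its own where there are three numbers: the shift along the tool's x, y, z in mm, then the turn about the tool's z in rad. A call has 1 to 12 rows; each row is the pose to reach, as a shift and turn from the pose commanded when the call began, along the tool's axes at that moment; what a row does not reach only later rows make up. A row lasts 1/8 s, in which the tool goes at most 62.5 mm and 10.7 degrees, less where a joint would pass 70% of its speed; a pose out of reach is approached as far as the arm can. A call with a gripper value outside its range is refused whole. "claw" is the opening, from 0 (shut) to 1 (fully open), set as the call begins (left out, the last holds). The fingers move at their own pace and stop on an object; "force" is the grip in N (left out, the last holds). Time passes only in rows, so rows that repeat a pose let the fingers close. It gives the time, the measured TCP pose, the force, the opening and the grip force at its end, in the units of the state.
- env.observe(): the state, without advancing time (a new reading comes with each control period).
- optics.snapshot(name): name is "scene" or "top" or "wrist"; returns a dict with "pixels" (420x560x3 uint8, red, green, blue), "depth" (420x560 float32, m along the optical axis (not along the pixel's ray), 0 where there is no reading), "camera_matrix" (3x3 intrinsics, pixels), "k1" (the pictures are not rectified: a ray, as slopes to the right and down, at radius r is drawn at 1 + k1 r^2 times it, then the intrinsics apply), "R" (3x3) and "t" (3): a world point X has camera coordinates R X + t. Camera axes: x right, y down, z forward; pixel columns grow to the right and rows downward; lengths in m; the calibration is good to about 2 mm. A picture is of the moment at which its call begins.
- ticket.job_done(): hands the job in; it is judged then, once.
Trained networks look in a picture, given as the dict that the camera call returned (one of the last four; its "shot" number tells which), for a name from the list of things; names that differ only in an ending like _2 or _b are one class to them, and where a whole thing is asked for, a point or a joint stands for the part that bears it (a point fixed in the world has none). Each returns a list of dicts, best first, with "p" (0 to 1); they miss things now and then, are a little off and sometimes report something else, mostly with a low value. They report only what shows in the picture. A call takes as long as a camera call.
- spotter.outline_of(picture, label): "mask" (420x560 bool, what is visible of it) and "box" ([left, top, width, height] in pixels, round what is visible of it).
The state is a dict: "t": time; "joint_positions": joint angles; "qd": joint speeds; "joint_efforts": joint torques, N m; "tcp_pos": TCP position; "eef_rot": TCP orientation; "contact_force": force on the tool from outside, world axes, zero at the start; "torque": the same for the moment, N m; "width": finger opening in m; "finger_force": force on a finger pad.
Only numpy, scipy, OpenCV 4.12 (cv2) and the standard library are available. Lean on these libraries where they do the work, as an engineer would, in place of code of your own. Each camera call takes 0.05 s, during which the arm holds its last target. There are 200 camera calls.

## Working session

There is one attempt and no reset: what is moved stays moved. The work goes in short steps, Python scripts to look and compute and a tool call to move; the robot and the scene stay as the last step left them, time stands still between calls to the robot, and variables do not carry over. Pictures are saved under pics/ and viewed, at most 14 in all, crops included, and the job is handed in when it is done.

Besides the shell and the picture viewer there is one more tool, called after "Call:" as name(argument=value, ...) on one line, values as JSON. arm_command: Moves the arm, as the interface text tells. Its arguments: {"type":"object","properties":{"deltas":{"type":"array"},"claw":{"type":"number"},"force":{"type":"number"}},"required":["deltas"]}

```bash
ls; mkdir -p pics; cat > h.py <<'E'
import numpy as np, cv2
from workcell import env, optics, ticket, spotter
def rays(p,uv):
    K=p["camera_matrix"];d=np.array([p["k1"],0,0,0,0],float)
    # own inverse: xd = x(1+k1 r^2)
    return cv2.undistortPoints(np.array(uv,float).reshape(-1,1,2),np.array(K,float),d).reshape(-1,2)
def cloud(p,mask):
    v,u=np.nonzero(mask&(p["depth"]>0)); r=rays(p,np.c_[u,v]); z=p["depth"][v,u]
    return (np.c_[r*z[:,None],z]-p["t"])@np.array(p["R"]), np.c_[u,v]
def proj(p,X):
    c=np.atleast_2d(X)@np.array(p["R"]).T+p["t"]; s=c[:,:2]/c[:,2:]; r2=(s**2).sum(1,keepdims=True)
    s=s*(1+p["k1"]*r2); K=np.array(p["camera_matrix"]); return s*[K[0,0],K[1,1]]+K[:2,2]
E
python3 - <<'E'
from h import *
import pickle
s=env.observe(); print({k:np.round(v,3) for k,v in s.items()})
ims=[]
for n in ["scene","top"]:
    p=optics.snapshot(n); pickle.dump(p,open(n+".pkl","wb")); ims.append(p["pixels"])
    print(n,"cam",np.round(-np.array(p["R"]).T@p["t"],3))
    for l in ["yellow_carrier","blue_carrier","stand","open_dish","covered_dish"]:
        for o in spotter.outline_of(p,l)[:2]:
            X,_=cloud(p,o["mask"]); print(l,round(o["p"],2),o["box"],len(X),np.round(np.percentile(X,[2,50,98],axis=0),3).tolist() if len(X) else 0)
    cv2.imwrite(f"pics/{n}.png",p["pixels"][:,:,::-1])
E
```

```text
pics
{'t': np.float64(0.0), 'joint_positions': array([ 1.163,  0.334,  0.04 ,  1.466, -0.013,  1.343, -0.059]), 'qd': array([-0.001, -0.   , -0.   , -0.   , -0.001,  0.001,  0.   ]), 'joint_efforts': array([-0.0000e+00, -6.5636e+01,  1.3350e+00, -4.0380e+01, -6.0000e-02,
        4.5000e-02,  0.0000e+00]), 'tcp_pos': array([ 0.197, -0.619,  0.233]), 'eef_rot': array([-0.001,  0.988,  0.154, -0.   ]), 'contact_force': array([-0.001, -0.007, -0.358]), 'torque': array([ 0.035, -0.032, -0.033]), 'finger_force': np.float64(0.0), 'width': np.float64(0.087)}
scene cam [-0.412  0.999  0.8  ]
yellow_carrier 0.82 [190.6, 191.0, 47.9, 58.6] 1204 [[0.592, 0.001, 0.004], [0.644, 0.124, 0.098], [0.777, 0.17, 0.209]]
blue_carrier 0.98 [159.4, 202.2, 39.7, 58.7] 1199 [[0.618, 0.161, 0.014], [0.662, 0.241, 0.092], [0.733, 0.285, 0.208]]
blue_carrier 0.44 [284.2, 273.3, 17.5, 17.2] 91 [[0.323, 0.076, -0.001], [0.359, 0.095, 0.004], [0.405, 0.11, 0.01]]
stand 0.57 [150.0, 186.2, 103.2, 100.2] 3034 [[0.547, 0.031, 0.001], [0.632, 0.192, 0.007], [0.783, 0.323, 0.209]]
open_dish 0.84 [273.0, 225.7, 47.2, 34.1] 1331 [[0.405, -0.099, 0.003], [0.475, -0.048, 0.029], [0.536, 0.001, 0.052]]
covered_dish 0.65 [295.5, 202.0, 43.7, 36.4] 1099 [[0.439, -0.248, 0.006], [0.487, -0.177, 0.054], [0.573, -0.139, 0.071]]
top cam [ 0.27  -0.033  1.359]
yellow_carrier 0.95 [206.1, 159.2, 40.2, 44.1] 821 [[0.594, 0.078, 0.02], [0.642, 0.122, 0.1], [0.698, 0.168, 0.215]]
blue_carrier 0.82 [170.9, 153.1, 32.6, 40.7] 1054 [[0.617, 0.189, 0.003], [0.664, 0.234, 0.093], [0.728, 0.283, 0.213]]
stand 0.68 [160.3, 152.0, 98.4, 64.0] 2383 [[0.555, 0.049, -0.002], [0.617, 0.182, 0.006], [0.708, 0.317, 0.213]]
open_dish 0.57 [265.1, 215.9, 36.4, 49.2] 1354 [[0.407, -0.095, -0.0], [0.478, -0.049, 0.006], [0.542, -0.004, 0.053]]
covered_dish 0.78 [310.8, 203.2, 41.8, 47.2] 1438 [[0.445, -0.251, 0.046], [0.511, -0.197, 0.057], [0.58, -0.145, 0.072]]
```

```bash
python3 - <<'E'
import cv2,numpy as np
a=cv2.imread("pics/scene.png")[160:300,120:360]; b=cv2.imread("pics/top.png")[130:290,130:370]
f=lambda i,h:cv2.resize(i,(800,h),interpolation=cv2.INTER_CUBIC)
cv2.imwrite("pics/s1.png",cv2.resize(a,(800,467),interpolation=cv2.INTER_CUBIC))
cv2.imwrite("pics/t1.png",cv2.resize(b,(800,533),interpolation=cv2.INTER_CUBIC))
E
python3 - <<'E'
import sys; sys.path.insert(0,'.')
from h import *
import pickle
for n in ["scene","top"]:
    p=pickle.load(open(f"{n}.pkl","rb"))
    X,uv=cloud(p,np.ones((420,560),bool)); rgb=p["pixels"][uv[:,1],uv[:,0]].astype(int)
    # yellow
    hsv=cv2.cvtColor(p["pixels"],cv2.COLOR_RGB2HSV)[uv[:,1],uv[:,0]]
    for nm,lo,hi in [("yellow",20,34),("blue",100,125)]:
        m=(hsv[:,0]>lo)&(hsv[:,0]<hi)&(hsv[:,1]>130)&(X[:,2]>.1)&(X[:,2]<.25)&(X[:,0]>.5)
        if m.sum()>3:
            Y=X[m];c=np.median(Y,0);_,s,vt=np.linalg.svd(Y-Y.mean(0),full_matrices=False)
            print(n,nm,m.sum(),c.round(4),Y.min(0).round(3),Y.max(0).round(3),vt[0].round(3))
    # rail: points z .19-.22
    m=(X[:,2]>.195)&(X[:,2]<.225)&(X[:,0]>.58)&(X[:,0]<.8)&(X[:,1]>.02)&(X[:,1]<.36)
    Y=X[m][:,:2].astype(np.float32)
    l=cv2.fitLine(Y,cv2.DIST_HUBER,0,.002,.002).ravel(); t=(Y-l[2:])@l[:2]
    print("rail",m.sum(),l.round(4),t.min(),t.max(), "ends",(l[2:]+l[:2]*t.min()).round(3),(l[2:]+l[:2]*t.max()).round(3),"z",np.median(X[m][:,2]))
    # open dish rim
    m=(X[:,2]>.042)&(X[:,2]<.058)&(X[:,0]>.38)&(X[:,0]<.57)&(X[:,1]>-.125)&(X[:,1]<.03)
    r=cv2.minAreaRect(X[m][:,:2].astype(np.float32)*1000); print("dish",m.sum(),r)
E
```

```text
scene yellow 73 [0.5949 0.1424 0.1674] [0.502 0.092 0.119] [0.688 0.53  0.234] [-0.222  0.961  0.166]
scene blue 81 [0.621  0.2561 0.1657] [0.513 0.22  0.114] [0.883 0.578 0.247] [-0.371 -0.924 -0.093]
rail 411 [0.2118 0.9773 0.6591 0.203 ] -0.1501726 0.10794918 ends [0.627 0.056] [0.682 0.308] z 0.20724686962983743
dish 380 ((471.37127685546875, -50.08720397949219), (152.42483520507812, 103.91417694091797), 1.7794243097305298)
top yellow 28 [0.5993 0.1296 0.1677] [0.593 0.108 0.162] [0.603 0.154 0.173] [-0.18  -0.984  0.007]
top blue 26 [0.6233 0.2462 0.1675] [0.618 0.222 0.163] [0.768 0.807 0.22 ] [-0.249 -0.964 -0.09 ]
rail 472 [0.2091 0.9779 0.6574 0.1786] -0.12940483 0.12904698 ends [0.63  0.052] [0.684 0.305] z 0.2097671950994548
dish 326 ((477.1759338378906, -50.043941497802734), (147.88906860351562, 95.34329986572266), 0.5045837759971619)
```

View pics/s1.png

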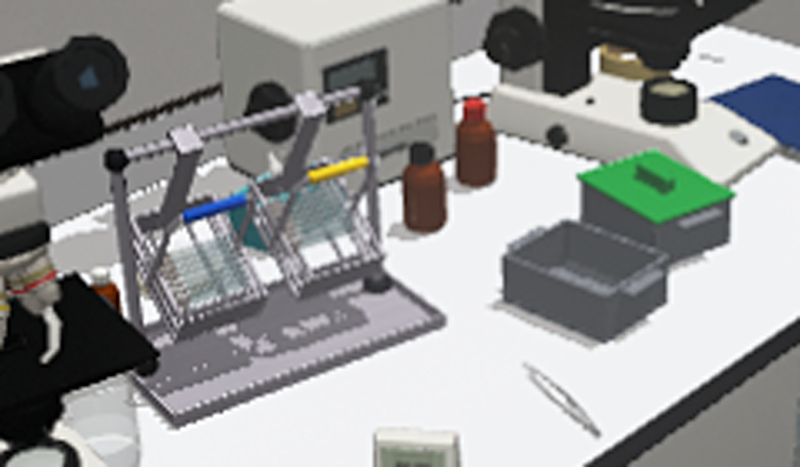

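View pics/t1.png

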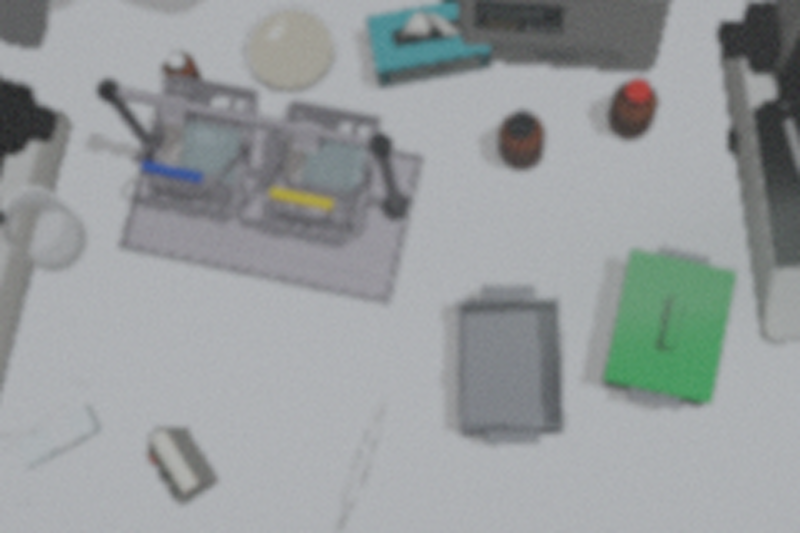

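Call:
arm_command(deltas=[[[40,-40,-60],-0.08],[[90,-85,-110],-0.18],[[135,-130,-127],-0.27],[[180,-174,-127],-0.36],[[224,-216,-127],-0.45],[[268,-258,-127],-0.54],[[312,-300,-127],-0.63],[[356,-343,-127],-0.72],[[400,-385,-127],-0.8],[[444,-428,-127],-0.88],[[488,-470,-127],-0.95],[[532,-512,-127],-1.0]], claw=1)

```text
t: 2.1
tcp_pos: [0.536, 0.0073, 0.361]
eef_rot: [0.0, 0.793, 0.609, 0.0]
contact_force: [0.6, -0.5, 0.0]
width: 0.0871
finger_force: 0.0
```

Call:
arm_command(deltas=[[[0,0,0],0],[[0,0,0],0]])

```text
t: 2.35
tcp_pos: [0.5353, 0.0052, 0.3604]
eef_rot: [-0.0, 0.793, 0.609, -0.0]
contact_force: [-0.2, -0.8, 0.2]
width: 0.0871
finger_force: 0.0
```

```bash
python3 - <<'E'
from h import *
import pickle
print(env.observe()["joint_positions"].round(3))
p=optics.snapshot("wrist"); pickle.dump(p,open("w1.pkl","wb")); cv2.imwrite("pics/w1.png",p["pixels"][:,:,::-1])
print("cam",-np.array(p["R"]).T@p["t"],p["R"][2])
for l in ["yellow_carrier","yellow_bar","stand","open_dish"]:
    for o in spotter.outline_of(p,l)[:1]: print(l,o["p"],o["box"])
X,uv=cloud(p,np.ones((420,560),bool)); hsv=cv2.cvtColor(p["pixels"],cv2.COLOR_RGB2HSV)[uv[:,1],uv[:,0]]
m=(hsv[:,0]>20)&(hsv[:,0]<34)&(hsv[:,1]>130)&(X[:,2]>.1)&(X[:,2]<.25)
Y=X[m]; print(m.sum(),np.median(Y,0),np.percentile(Y,[1,99],axis=0)) if m.sum() else print("no yellow")
E
```

```text
[ 0.487  0.105 -0.629  1.504  0.062  1.554 -0.403]
cam [0.55376248 0.06984562 0.51172972] [-0.064125   -0.2354839  -0.96976044]
yellow_carrier 0.95 [296.3, 34.2, 88.9, 80.9]
yellow_bar 0.63 [297.6, 30.7, 88.3, 85.4]
stand 0.77 [267.9, 0.0, 105.8, 140.6]
open_dish 0.9 [210.4, 180.7, 92.8, 74.6]
522 [0.60206933 0.13330134 0.16700566] [[0.59350752 0.02084567 0.14177822]
 [0.77307346 0.15866826 0.16941877]]
```

View pics/w1.png

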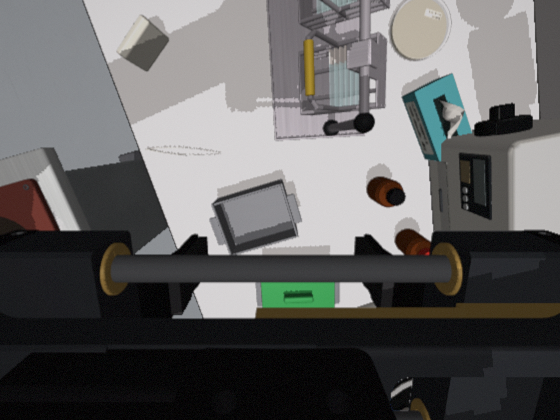

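```bash
cat > meas.py <<'E'
from h import *
from scipy.optimize import least_squares
def dish(p):
    X,_=cloud(p,np.ones((420,560),bool))
    m=(X[:,2]>.046)&(X[:,2]<.056)&(X[:,0]>.40)&(X[:,0]<.55)&(X[:,1]>-.115)&(X[:,1]<.02); P=X[m][:,:2]
    def res(q):
        c,s=np.cos(q[2]),np.sin(q[2]); d=(P-q[:2])@np.array([[c,-s],[s,c]])
        a=np.abs(d)-[.059,.046]
        return np.where((a<=0).all(1),a.max(1),np.hypot(*np.maximum(a,0).T))
    r=least_squares(res,[.475,-.05,0.],loss="cauchy",f_scale=.002,x_scale=[.01,.01,.05])
    f=X[(np.abs(X[:,0]-r.x[0])<.035)&(np.abs(X[:,1]-r.x[1])<.03)]
    return len(P),r.x.round(4),np.median(np.abs(r.fun)).round(4),np.median(f[:,2]).round(4)
E
python3 - <<'E'
from meas import *
import pickle
for n in ["w1","top","scene"]:
    p=pickle.load(open(n+".pkl","rb")); print(n,dish(p))
    X,uv=cloud(p,np.ones((420,560),bool)); hsv=cv2.cvtColor(p["pixels"],cv2.COLOR_RGB2HSV)[uv[:,1],uv[:,0]]
    m=(hsv[:,0]>20)&(hsv[:,0]<34)&(hsv[:,1]>130)&(X[:,2]>.15)&(X[:,2]<.18)&(abs(X[:,0]-.6)<.03)&(abs(X[:,1]-.13)<.05)
    Y=X[m]; l=cv2.fitLine(Y[:,:2].astype(np.float32),cv2.DIST_HUBER,0,.002,.002).ravel()
    t=(Y[:,:2]-l[2:])@l[:2]; print(" bar",m.sum(),l[:2], "centre",l[2:]+l[:2]*np.percentile(t,[1,99]).mean(),"len",np.ptp(np.percentile(t,[1,99])),"z",np.percentile(Y[:,2],[5,50,95]))
    m=(X[:,2]>.198)&(X[:,2]<.213)&(X[:,0]>.6)&(X[:,0]<.72)&(X[:,1]>.05)&(X[:,1]<.32)
    l=cv2.fitLine(X[m][:,:2].astype(np.float32),cv2.DIST_HUBER,0,.002,.002).ravel(); d=l[:2]*np.sign(l[1])
    print(" rail",m.sum(),d,"x at y=.124:",l[2]+d[0]/d[1]*(.124-l[3]))
E
```

```text
w1 (921, array([ 0.4776, -0.0477,  0.0325]), np.float64(0.0014), np.float64(0.0039))
 bar 515 [0.20032492 0.97972953] centre [0.60185872 0.13232283] len 0.05384478434759028 z [0.16436873 0.1670182  0.16873301]
 rail 1707 [0.20216686 0.9793511 ] x at y=.124: 0.6478039
top (256, array([ 0.4759, -0.0497,  0.0363]), np.float64(0.0016), np.float64(0.0046))
 bar 28 [0.16879936 0.9856504 ] centre [0.59874222 0.13069263] len 0.046048745725269534 z [0.16517446 0.16774195 0.17188612]
 rail 385 [0.21167327 0.97734046] x at y=.124: 0.64529043
scene (263, array([ 0.4717, -0.0483,  0.0288]), np.float64(0.002), np.float64(-0.3153))
 bar 62 [0.2202914 0.9754341] centre [0.59521101 0.13482764] len 0.05258931385672926 z [0.16162481 0.16664859 0.17082105]
 rail 350 [0.20858009 0.9780053 ] x at y=.124: 0.6413504
```

Call:
arm_command(deltas=[[[50,10,10],-0.03],[[95,20,30],-0.055],[[130,29,60],-0.055],[[139,31,90],-0.055],[[139,31,105],-0.055],[[139,31,105],-0.055]], claw=0.26)

```text
t: 3.35
tcp_pos: [0.6009, 0.1303, 0.2551]
eef_rot: [-0.0, 0.777, 0.63, -0.001]
contact_force: [-0.5, -0.1, 0.3]
width: 0.0348
finger_force: 0.0
```

```bash
python3 - <<'E'
from meas import *
import pickle
s=env.observe(); print(s["tcp_pos"].round(4),s["eef_rot"].round(4),s["width"].round(4),s["joint_positions"].round(2))
p=optics.snapshot("wrist"); pickle.dump(p,open("w2.pkl","wb")); cv2.imwrite("pics/w2.png",p["pixels"][:,:,::-1])
X,uv=cloud(p,np.ones((420,560),bool)); hsv=cv2.cvtColor(p["pixels"],cv2.COLOR_RGB2HSV)[uv[:,1],uv[:,0]]
m=(hsv[:,0]>20)&(hsv[:,0]<34)&(hsv[:,1]>130)&(X[:,2]>.15)&(X[:,2]<.18)&(abs(X[:,0]-.6)<.03)&(abs(X[:,1]-.13)<.05)
Y=X[m]
if len(Y)>5:
    l=cv2.fitLine(Y[:,:2].astype(np.float32),cv2.DIST_HUBER,0,.002,.002).ravel()
    t=(Y[:,:2]-l[2:])@l[:2]; print(" bar",m.sum(),l[:2], "centre",l[2:]+l[:2]*np.percentile(t,[1,99]).mean(),"len",np.ptp(np.percentile(t,[1,99])),"z",np.percentile(Y[:,2],[5,50,95]))
print("TCP proj, bar proj",proj(p,[s["tcp_pos"],[.602,.132,.162]]))
E
```

```text
Traceback (most recent call last):
AttributeError: 'float' object has no attribute 'round'
```

```bash
cat > bar.py <<'E'
from meas import *
def bar(p):
    X,uv=cloud(p,np.ones((420,560),bool)); hsv=cv2.cvtColor(p["pixels"],cv2.COLOR_RGB2HSV)[uv[:,1],uv[:,0]]
    m=(hsv[:,0]>20)&(hsv[:,0]<34)&(hsv[:,1]>130)&(X[:,2]>.15)&(X[:,2]<.18)&(abs(X[:,0]-.6)<.03)&(abs(X[:,1]-.13)<.05)
    Y=X[m]
    if len(Y)<6: return print("no bar")
    l=cv2.fitLine(Y[:,:2].astype(np.float32),cv2.DIST_HUBER,0,.002,.002).ravel()
    t=(Y[:,:2]-l[2:])@l[:2]; print(" bar",m.sum(),l[:2], "centre",l[2:]+l[:2]*np.percentile(t,[1,99]).mean(),"len",np.ptp(np.percentile(t,[1,99])),"z",np.percentile(Y[:,2],[5,50,95]))
E
python3 - <<'E'
from bar import *
s=env.observe(); print({k:np.round(s[k],4) for k in ["tcp_pos","eef_rot","width","joint_positions"]})
p=optics.snapshot("wrist"); cv2.imwrite("pics/w2.png",p["pixels"][:,:,::-1])
bar(p)
print("TCP proj, bar proj",proj(p,[s["tcp_pos"],[.602,.132,.162]]))
E
```

```text
{'tcp_pos': array([0.6009, 0.1303, 0.2551]), 'eef_rot': array([-1.000e-04,  7.769e-01,  6.297e-01, -8.000e-04]), 'width': np.float64(0.0348), 'joint_positions': array([ 0.2687,  0.3316, -0.7043,  1.4926,  0.216 ,  1.398 , -0.6547])}
 bar 705 [0.2099196  0.97771865] centre [0.60271882 0.13285443] len 0.05421691150676754 z [0.16509193 0.16710703 0.16849307]
TCP proj, bar proj [[278.87283596 260.2130549 ]
 [280.50305895 214.04007228]]
```

View pics/w2.png

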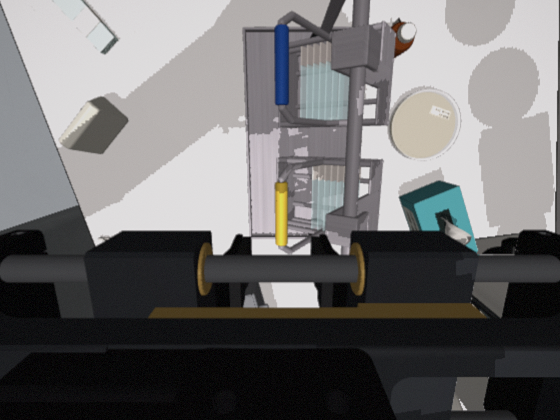

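Call:
arm_command(deltas=[[[2.5,0.5,10],0],[[2.5,0.5,18],0],[[2.5,0.5,18],0]], claw=0.26)

```text
t: 3.78
tcp_pos: [0.602, 0.1338, 0.2369]
eef_rot: [-0.0, 0.776, 0.63, -0.0]
contact_force: [-0.3, -0.3, 0.7]
width: 0.0231
finger_force: 0.0
```

Width now 23 mm. Descend to TCP z ≈ 0.166.

Call:
arm_command(deltas=[[[0,0,15],0],[[0,0,30],0],[[0,0,45],0],[[0,0,58],0],[[0,0,67],0],[[0,0,71],0],[[0,0,71],0]])

```text
t: 4.65
tcp_pos: [0.6023, 0.1342, 0.1666]
eef_rot: [-0.0, 0.776, 0.63, 0.0]
contact_force: [-0.4, -0.0, 1.1]
width: 0.0226
finger_force: 0.0
```

```bash
python3 - <<'E'
from bar import *
p=optics.snapshot("wrist"); cv2.imwrite("pics/w3.png",cv2.resize(p["pixels"][120:330,140:420,::-1],None,fx=2.5,fy=2.5))
bar(p)
E
```

```text
bar 1152 [0.20588976 0.97857517] centre [0.60281516 0.13312875] len 0.05462272520509996 z [0.16445332 0.16705298 0.16843879]
```

View pics/w3.png

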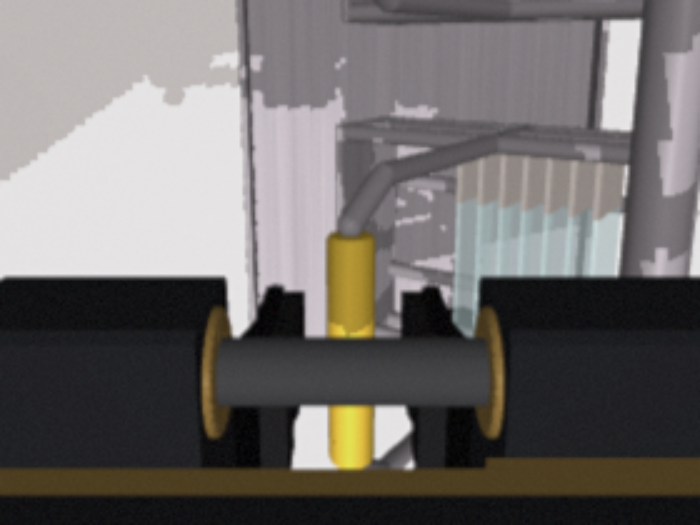

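Call:
arm_command(deltas=[[[0,0,0],0],[[0,0,0],0],[[0,0,0],0],[[0,0,0],0]], claw=0, force=30)

```text
t: 5.2
tcp_pos: [0.6024, 0.1342, 0.1667]
eef_rot: [0.0, 0.776, 0.63, 0.0]
contact_force: [0.1, -0.4, 0.4]
width: 0.0098
finger_force: 30.0
```

Call:
arm_command(deltas=[[[0,-3,-4],0],[[0,-6,-8],0],[[0,-8.5,-12],0],[[0,-10.5,-16],0],[[0,-12.5,-21],0],[[0,-14,-25.5],0],[[0,-15,-30],0],[[0,-16,-35],0],[[0,-16,-35],0]])

```text
t: 6.32
tcp_pos: [0.5868, 0.1375, 0.202]
eef_rot: [0.0, 0.776, 0.63, 0.0]
contact_force: [2.4, -0.1, -1.9]
width: 0.01
finger_force: 30.0
```

```bash
python3 - <<'E'
from h import *
s=env.observe(); print(s["contact_force"],s["torque"])
p=optics.snapshot("scene"); q=optics.snapshot("wrist")
a=cv2.resize(p["pixels"][150:290,130:290],(600,525)); b=cv2.resize(q["pixels"][60:340,140:420],(525,525))
cv2.imwrite("pics/l1.png",cv2.resize(np.hstack([a,b])[:,:,::-1],(800,373)))
E
```

```text
[ 2.3953611  -0.14326376 -1.85005853] [-0.08297328 -0.60078304 -0.0162579 ]
```

View pics/l1.png

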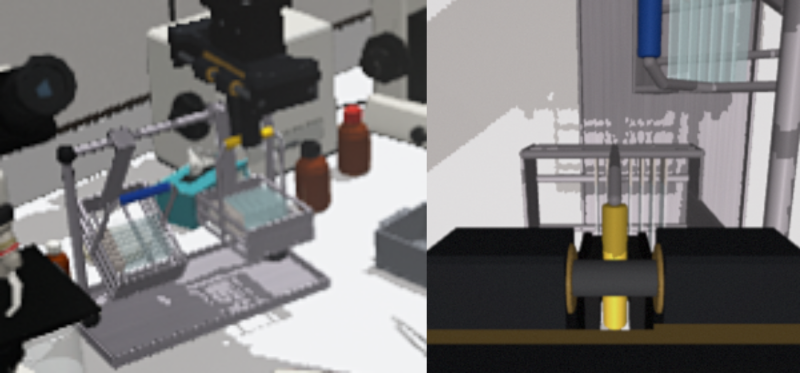

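Call:
arm_command(deltas=[[[0,2,0],0],[[0,2,-4],0],[[0,2,-8],0],[[0,2,-12],0]])

```text
t: 6.92
tcp_pos: [0.5885, 0.1371, 0.2139]
eef_rot: [-0.0, 0.776, 0.63, -0.0]
contact_force: [0.9, -0.6, -2.6]
width: 0.0097
finger_force: 30.0
```

```bash
python3 - <<'E'
from h import *
s=env.observe(); print(s["contact_force"],s["torque"])
p=optics.snapshot("scene")
K=proj(p,[s["tcp_pos"]]).round(); print(K)
cv2.imwrite("pics/l2.png",cv2.resize(p["pixels"][170:260,150:270,::-1],(800,600),interpolation=cv2.INTER_CUBIC))
E
```

```text
[ 0.91102795 -0.61029321 -2.64776603] [-0.01414661 -0.0932362  -0.0280388 ]
[[221. 196.]]
```

View pics/l2.png

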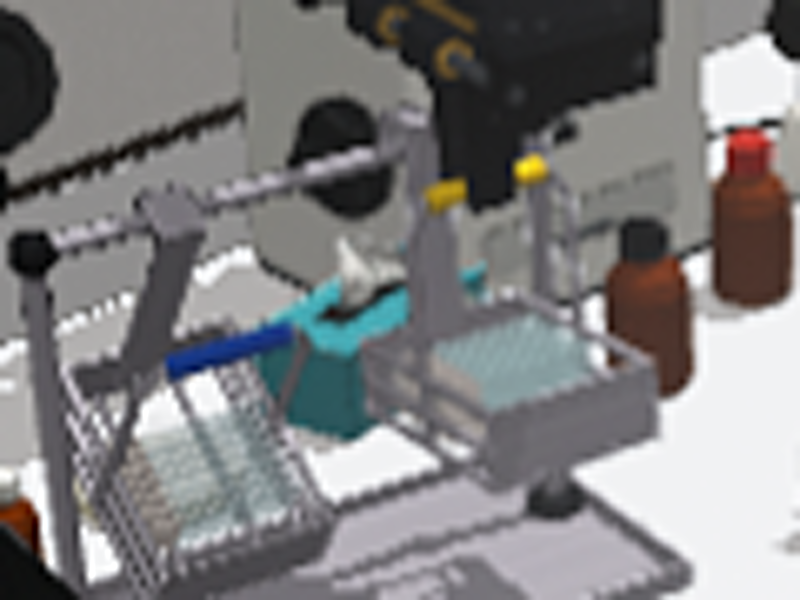

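Call:
arm_command(deltas=[[[0,0,-5],0],[[0,0,-11],0],[[0,0,-18],0],[[0,0,-26],0],[[0,0,-35],0],[[0,0,-45],0],[[0,0,-55],0],[[0,0,-65],0],[[0,0,-70],0],[[0,0,-70],0]])

```text
t: 8.22
tcp_pos: [0.5887, 0.1371, 0.2839]
eef_rot: [0.0, 0.776, 0.63, 0.0]
contact_force: [-0.4, 0.2, -3.2]
width: 0.0101
finger_force: 30.0
```

```bash
python3 - <<'E'
from h import *
s=env.observe(); print(s["contact_force"],s["torque"])
p=optics.snapshot("scene"); t=optics.snapshot("top")
cv2.imwrite("pics/l3.png",np.hstack([cv2.resize(p["pixels"][140:260,150:270,::-1],(400,400)),cv2.resize(t["pixels"][110:230,150:270,::-1],(400,400))]))
X,uv=cloud(p,np.ones((420,560),bool))
m=(abs(X[:,0]-.59)<.07)&(abs(X[:,1]-.135)<.06)&(X[:,2]>.12)&(X[:,2]<.22)
print(m.sum())
d=np.array([.978,-.209]); Y=X[m]; a=(Y[:,:2]-s["tcp_pos"][:2])@d; b=(Y[:,:2]-s["tcp_pos"][:2])@[.209,.978]
for lo in range(-70,71,10):
    k=(a*1000>=lo)&(a*1000<lo+10)&(b>.02)
    if k.sum()>3: print(lo,k.sum(),np.percentile(Y[k,2],[2,50,98]).round(4),np.percentile(b[k],[2,98]).round(3))
E
```

```text
[-0.44573576  0.22987047 -3.24756806] [-0.00320551 -0.04893287 -0.05602774]
1020
-70 70 [0.1738 0.191  0.2101] [0.022 0.04 ]
-60 20 [0.1763 0.1902 0.2077] [0.023 0.039]
-50 15 [0.1718 0.1916 0.2088] [0.034 0.04 ]
-40 12 [0.1728 0.1892 0.2084] [0.034 0.041]
-30 21 [0.1756 0.1888 0.2083] [0.021 0.039]
-20 36 [0.1733 0.1914 0.2082] [0.02  0.039]
-10 34 [0.1726 0.1941 0.2167] [0.024 0.04 ]
0 20 [0.1741 0.1906 0.2066] [0.02 0.04]
10 18 [0.1703 0.1881 0.2037] [0.026 0.039]
20 20 [0.1704 0.1894 0.206 ] [0.027 0.041]
30 11 [0.1698 0.1864 0.205 ] [0.036 0.041]
40 42 [0.1671 0.1864 0.2014] [0.023 0.041]
50 51 [0.1996 0.2065 0.2111] [0.022 0.07 ]
60 5 [0.1993 0.206  0.2079] [0.029 0.05 ]
```

View pics/l3.png

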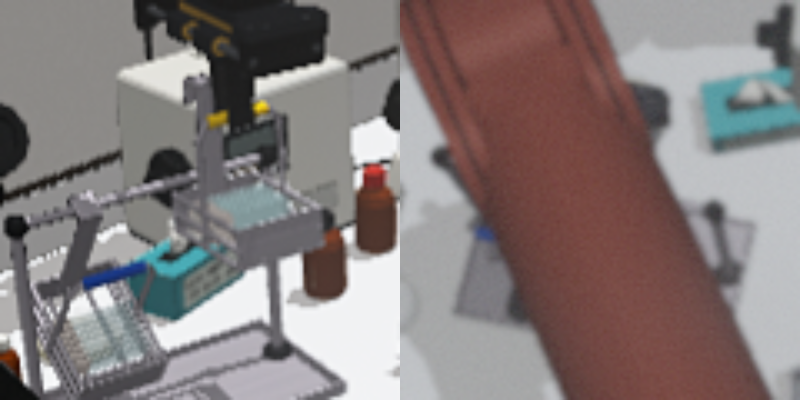

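Call:
arm_command(deltas=[[[0,-10,0],0],[[0,-28,0],0],[[-5,-48,0],0],[[-20,-62,0],-0.03],[[-45,-66,0],-0.06],[[-75,-64,0],-0.1],[[-110,-60,0],-0.14],[[-145,-55,0],-0.18],[[-180,-50,0],-0.21],[[-215,-46,0],-0.24],[[-245,-42,0],-0.242],[[-270,-39,0],-0.242]])

```text
t: 9.82
tcp_pos: [0.4941, -0.12, 0.2833]
eef_rot: [-0.0, 0.695, 0.719, -0.0]
contact_force: [1.1, 0.8, -1.9]
width: 0.01
finger_force: 30.0
```

Call:
arm_command(deltas=[[[-20,0,0],0],[[-35,0,0],0],[[-42,0,0],0],[[-44,0,0],0],[[-44,0,0],0],[[-44,0,0],0],[[-44,0,0],0],[[-44,0,0],0]])

```text
t: 10.82
tcp_pos: [0.4965, -0.163, 0.2836]
eef_rot: [0.0, 0.695, 0.719, 0.0]
contact_force: [-0.2, 0.7, -1.5]
width: 0.01
finger_force: 30.0
```

```bash
python3 - <<'E'
from meas import *
import pickle
s=env.observe(); print({k:np.round(s[k],4) for k in ["tcp_pos","eef_rot","width","contact_force"]})
for n in ["wrist","scene"]:
    p=optics.snapshot(n); pickle.dump(p,open(n+"3.pkl","wb")); print(n,dish(p))
    cv2.imwrite(f"pics/{n}3.png",p["pixels"][:,:,::-1])
    X,uv=cloud(p,np.ones((420,560),bool)); a=2*np.arctan2(s["eef_rot"][2],s["eef_rot"][1])
    d=np.array([np.sin(a),-np.cos(a)]);e=np.array([np.cos(a),np.sin(a)])
    A=(X[:,:2]-s["tcp_pos"][:2])@d;B=(X[:,:2]-s["tcp_pos"][:2])@e
    for lo in range(-60,70,10):
        k=(abs(A*1000-lo)<5)&(B>.036)&(B<.048)&(X[:,2]>.14)&(X[:,2]<.23)
        if k.sum()>3: print(lo,k.sum(),np.percentile(X[k,2],[3,50,97]).round(4))
    k=(abs(B)<.05)&(X[:,2]>.14)&(X[:,2]<.23)&(abs(A)<.08); print("A range",np.percentile(A[k],[.5,1,3,97,99,99.5]).round(4))
a=cv2.imread("pics/wrist3.png"); b=cv2.imread("pics/scene3.png")[140:290,230:380]
cv2.imwrite("pics/c3.png",np.hstack([cv2.resize(a,(440,330)),cv2.resize(b,(330,330))]))
E
```

```text
{'tcp_pos': array([ 0.4965, -0.163 ,  0.2836]), 'eef_rot': array([0.    , 0.6945, 0.7195, 0.    ]), 'width': np.float64(0.01), 'contact_force': array([-0.2023,  0.697 , -1.4631])}
wrist (1777, array([ 0.477 , -0.0487,  0.0348]), np.float64(0.0015), np.float64(0.0041))
-60 67 [0.174  0.2063 0.2087]
-50 123 [0.174  0.206  0.2085]
-40 124 [0.1733 0.2058 0.2078]
-30 122 [0.173 0.205 0.207]
-20 114 [0.1726 0.2045 0.2066]
-10 110 [0.1724 0.204  0.2127]
0 123 [0.1697 0.203  0.2265]
10 124 [0.1694 0.2025 0.2049]
20 116 [0.1694 0.202  0.2044]
30 123 [0.1684 0.2018 0.2039]
40 115 [0.1682 0.2012 0.2031]
50 60 [0.1701 0.201  0.2028]
A range [-0.0592 -0.059  -0.0586  0.0478  0.0492  0.0497]
scene (258, array([ 0.4723, -0.0479,  0.027 ]), np.float64(0.0019), np.float64(-0.3153))
-60 13 [0.175  0.19   0.2076]
-50 12 [0.1726 0.191  0.2071]
-40 11 [0.1726 0.1902 0.2081]
-30 15 [0.1726 0.1891 0.2082]
-20 12 [0.1717 0.1887 0.2072]
-10 24 [0.1758 0.1978 0.2265]
0 11 [0.171  0.19   0.2221]
10 15 [0.1724 0.1882 0.2054]
20 13 [0.1697 0.1856 0.2057]
30 11 [0.1692 0.1833 0.2061]
40 16 [0.17   0.1864 0.2031]
A range [-0.0682 -0.0678 -0.0665  0.0457  0.0467  0.0474]
```

View pics/c3.png

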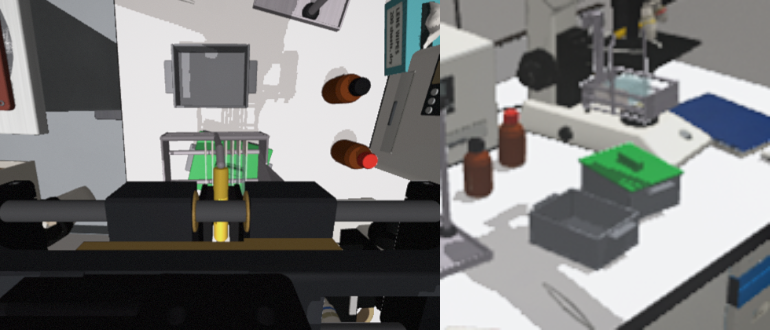

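```bash
python3 - <<'E'
from meas import *
import pickle
p=pickle.load(open("wrist3.pkl","rb")); T=np.array([.4965,-.163]); a=1.6061
d=np.array([np.sin(a),-np.cos(a)]);e=np.array([np.cos(a),np.sin(a)])
X,uv=cloud(p,np.ones((420,560),bool)); A=(X[:,:2]-T)@d;B=(X[:,:2]-T)@e
for lo in range(-50,50,20):
    k=(abs(A*1000-lo)<8)&(X[:,2]>.196)&(X[:,2]<.212)&(B>.03)&(B<.06); print(lo,k.sum(),np.percentile(B[k],[2,50,90,95,98]).round(4))
hsv=cv2.cvtColor(p["pixels"],cv2.COLOR_RGB2HSV)[uv[:,1],uv[:,0]]
m=(hsv[:,0]>20)&(hsv[:,0]<34)&(hsv[:,1]>130)&(abs(A)<.02)&(abs(B)<.05)&(X[:,2]>.26)&(X[:,2]<.30)
print("bar",m.sum(),np.median(A[m]),np.percentile(B[m],[1,50,99]),np.percentile(X[m,2],[50,95]))
# inner & outer rim of dish
c=np.array([.477,-.0487]); al=.0348; U=(X[:,:2]-c)@[np.cos(al),np.sin(al)];V=(X[:,:2]-c)@[-np.sin(al),np.cos(al)]
r=(X[:,2]>.046)&(X[:,2]<.056)
for nm,k,q in [("+x",r&(U>.03)&(U<.064)&(abs(V)<.04)&(abs(V)>.03),U),("-x",r&(U<-.03)&(U>-.064)&(abs(V)<.04)&(abs(V)>.03),U),("+y",r&(V>.03)&(V<.06)&(abs(U)<.05),V),("-y",r&(V<-.03)&(V>-.06)&(abs(U)<.05),V)]:
    print(nm,k.sum(),np.percentile(q[k],[3,10,50,90,97]).round(4))
E
```

```text
-50 174 [0.0306 0.0373 0.0399 0.04   0.0401]
-30 143 [0.0351 0.0377 0.0399 0.0399 0.0399]
-10 137 [0.0307 0.0375 0.0398 0.04   0.0403]
10 173 [0.0304 0.0374 0.0397 0.0402 0.0403]
30 151 [0.0318 0.0381 0.0402 0.0403 0.0403]
bar 1159 0.0013185475390652757 [-0.02864054  0.009327    0.02614457] [0.28357648 0.28499002]
+x 58 [0.057  0.0572 0.0589 0.0605 0.0607]
-x 55 [-0.0609 -0.06   -0.0584 -0.0571 -0.057 ]
+y 347 [0.044  0.0443 0.0455 0.0477 0.0479]
-y 233 [-0.0471 -0.0471 -0.0458 -0.0445 -0.0445]
```

Call:
arm_command(deltas=[[[12,-2,0],0],[[32,-4,0],0],[[55,-6,0],0],[[78,-8,0],0],[[97,-10,0],0],[[110,-10,5],0],[[116,-10,15],0],[[116.5,-10,30],0],[[116.5,-10,48],0],[[116.5,-10,66],0],[[116.5,-10,82],0],[[116.5,-10,92],0]])

```text
t: 12.42
tcp_pos: [0.4821, -0.0472, 0.1902]
eef_rot: [-0.0, 0.695, 0.719, -0.0]
contact_force: [-0.3, -0.3, -2.0]
width: 0.0099
finger_force: 30.0
```

Call:
arm_command(deltas=[[[0,0,4],0],[[0,0,5],0],[[0,0,5],0],[[0,0,5],0],[[0,0,5],0],[[0,0,5],0],[[0,0,5],0],[[0,0,5],0]])

```text
t: 13.42
tcp_pos: [0.4824, -0.0471, 0.1866]
eef_rot: [-0.0, 0.695, 0.719, 0.0]
contact_force: [-0.4, -0.2, -1.9]
width: 0.0097
finger_force: 30.0
```

```bash
python3 - <<'E'
from meas import *
import pickle
s=env.observe(); print({k:np.round(s[k],4) for k in ["tcp_pos","eef_rot","contact_force"]})
p=optics.snapshot("wrist"); q=optics.snapshot("scene"); pickle.dump(p,open("w4.pkl","wb"))
cv2.imwrite("pics/c4.png",np.hstack([cv2.resize(p["pixels"][:,:,::-1],(440,330)),cv2.resize(q["pixels"][170:280,250:360,::-1],(330,330))]))
T=s["tcp_pos"][:2]; a=2*np.arctan2(s["eef_rot"][2],s["eef_rot"][1])
d=np.array([np.sin(a),-np.cos(a)]);e=np.array([np.cos(a),np.sin(a)])
X,uv=cloud(p,np.ones((420,560),bool)); A=(X[:,:2]-T)@d;B=(X[:,:2]-T)@e
k=(X[:,2]>.085)&(X[:,2]<.12)&(abs(A)<.075)&(abs(B)<.05); print("carrier A",np.percentile(A[k],[.5,1,3,97,99,99.5]).round(4))
for lo in range(-50,50,20):
    k=(abs(A*1000-lo)<8)&(X[:,2]>.09)&(X[:,2]<.12)&(B>.02)&(B<.06); print(lo,k.sum(),np.percentile(X[k,2],[50,90]).round(4),np.percentile(B[k],[90,98]).round(4))
k=(X[:,2]>.046)&(X[:,2]<.056)&(B>.035)&(B<.06)&(abs(A)<.05); print("far wall B",k.sum(),np.percentile(B[k],[3,10,50,90,97]).round(4))
k=(X[:,2]>.046)&(X[:,2]<.056)&(abs(B)<.04)&(abs(A)<.08); print("end walls A",np.sort(A[k])[::max(1,k.sum()//20)].round(4))
E
```

```text
{'tcp_pos': array([ 0.4824, -0.0471,  0.1866]), 'eef_rot': array([-0.    ,  0.6946,  0.7194,  0.    ]), 'contact_force': array([-0.4395, -0.1505, -1.9137])}
carrier A [-0.0586 -0.0583 -0.0576  0.0488  0.05    0.0503]
-50 299 [0.1088 0.1106] [0.0397 0.04  ]
-30 182 [0.1082 0.1095] [0.0398 0.0399]
-10 229 [0.1066 0.1085] [0.0398 0.0404]
10 254 [0.1053 0.1075] [0.0396 0.0402]
30 212 [0.105  0.1068] [0.0398 0.0404]
far wall B 479 [0.0427 0.0428 0.0448 0.0466 0.0466]
end walls A [-0.0787 -0.078  -0.0774 -0.0771 -0.0767 -0.0762 -0.0758 -0.0647 -0.0634
 -0.0629 -0.0627 -0.0625 -0.0623 -0.0621  0.0633  0.064   0.0648  0.0654
  0.066   0.0669  0.0676]
```

View pics/c4.png

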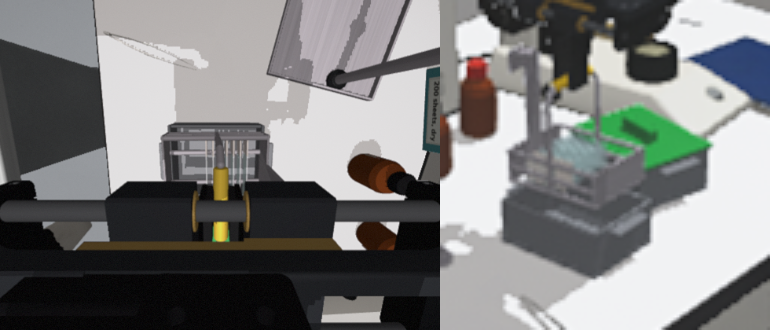

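Call:
arm_command(deltas=[[[0.5,0,5],0],[[0.5,0,10],0],[[0.5,0,14],0],[[0.5,0,18],0],[[0.5,0,22],0],[[0.5,0,26],0],[[0.5,0,30],0],[[0.5,0,30],0]])

```text
t: 14.52
tcp_pos: [0.4822, -0.0465, 0.1562]
eef_rot: [-0.0, 0.695, 0.719, -0.0]
contact_force: [0.2, -1.0, -3.2]
width: 0.0096
finger_force: 30.0
```

Still hanging free (no loss of weight), so the lower edge is about 12 mm below the rim. Continue.

Call:
arm_command(deltas=[[[0,0,5],0],[[0,0,10],0],[[0,0,15],0],[[0,0,20],0],[[0,0,25],0],[[0,0,29],0],[[0,0,29],0]])

```text
t: 15.4
tcp_pos: [0.4822, -0.0466, 0.1272]
eef_rot: [-0.0, 0.695, 0.719, -0.0]
contact_force: [-0.8, 1.3, -2.4]
width: 0.0102
finger_force: 30.0
```

```bash
python3 - <<'E'
from meas import *
s=env.observe(); print({k:np.round(s[k],4) for k in ["tcp_pos","contact_force","torque"]})
p=optics.snapshot("wrist")
T=s["tcp_pos"][:2]; a=2*np.arctan2(s["eef_rot"][2],s["eef_rot"][1])
d=np.array([np.sin(a),-np.cos(a)]);e=np.array([np.cos(a),np.sin(a)])
X,uv=cloud(p,np.ones((420,560),bool)); A=(X[:,:2]-T)@d;B=(X[:,:2]-T)@e
for lo in range(-60,60,10):
    k=(abs(A*1000-lo)<5)&(X[:,2]>.03)&(X[:,2]<.075)&(B>.03)&(B<.06); print(lo,k.sum(),np.percentile(X[k,2],[50,90,97]).round(4)) if k.sum() else 0
E
```

```text
{'tcp_pos': array([ 0.4822, -0.0466,  0.1272]), 'contact_force': array([-0.8147,  1.3408, -2.4001]), 'torque': array([ 0.0275, -0.0351,  0.036 ])}
-60 294 [0.0491 0.051  0.0518]
-50 198 [0.0495 0.0509 0.0514]
-40 200 [0.0492 0.0507 0.0512]
-30 202 [0.0491 0.0504 0.0508]
-20 203 [0.0489 0.0504 0.0506]
-10 210 [0.0481 0.0497 0.0501]
0 183 [0.0489 0.0641 0.0719]
10 226 [0.0472 0.0499 0.0505]
20 203 [0.047  0.05   0.0505]
30 199 [0.0466 0.0498 0.0503]
40 172 [0.0465 0.0499 0.0504]
50 282 [0.0468 0.0501 0.0506]
```

Call:
arm_command(deltas=[[[0,0,2],0],[[0,0,4],0],[[0,-1,5],0],[[0,-2,5.7],0],[[0,-3,6.3],0],[[0,-4,7],0],[[0,-4.5,7.5],0],[[0,-4.5,7.5],0]])

```text
t: 16.45
tcp_pos: [0.4778, -0.0467, 0.1208]
eef_rot: [0.0, 0.695, 0.719, -0.0]
contact_force: [-5.7, -0.2, 9.8]
width: 0.01
finger_force: 30.0
```

```bash
cat > lv.py <<'E'
from meas import *
s=env.observe(); print({k:np.round(s[k],4) for k in ["tcp_pos","contact_force","torque"]})
p=optics.snapshot("wrist"); q=optics.snapshot("scene")
T=s["tcp_pos"][:2]; a=2*np.arctan2(s["eef_rot"][2],s["eef_rot"][1])
d=np.array([np.sin(a),-np.cos(a)]);e=np.array([np.cos(a),np.sin(a)])
X,uv=cloud(p,np.ones((420,560),bool)); A=(X[:,:2]-T)@d;B=(X[:,:2]-T)@e
for lo in range(-60,70,10):
    k=(abs(A*1000-lo)<5)&(X[:,2]>.02)&(X[:,2]<.075)&(B>.030)&(B<.0405); print(lo,k.sum(),np.percentile(X[k,2],[50,90,97]).round(4)) if k.sum() else 0
cv2.imwrite("pics/c5.png",np.hstack([cv2.resize(p["pixels"][:,:,::-1],(440,330)),cv2.resize(q["pixels"][180:270,255:345,::-1],(330,330))]))
E
python3 lv.py
```

```text
{'tcp_pos': array([ 0.4778, -0.0467,  0.1208]), 'contact_force': array([-5.6631, -0.1638,  9.8307]), 'torque': array([ 0.1309,  1.1612, -0.0266])}
-60 140 [0.0479 0.0503 0.0508]
-50 138 [0.0415 0.0428 0.0434]
-40 103 [0.0415 0.0426 0.043 ]
-30 95 [0.0415 0.0426 0.043 ]
-20 103 [0.0416 0.0427 0.0432]
-10 113 [0.0411 0.0422 0.0429]
0 104 [0.0424 0.0687 0.0732]
10 117 [0.041  0.0424 0.043 ]
20 123 [0.0409 0.0422 0.0426]
30 121 [0.0411 0.0424 0.0428]
40 99 [0.0413 0.0423 0.0426]
50 129 [0.0412 0.0425 0.0429]
60 137 [0.0474 0.0504 0.0508]
```

View pics/c5.png

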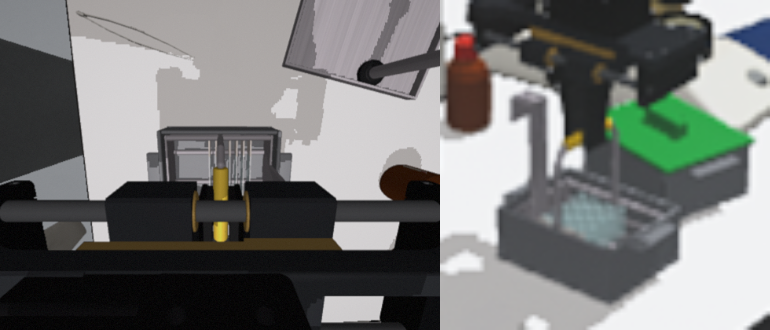

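Call:
arm_command(deltas=[[[0,-0.7,-0.5],0],[[0,-1,-0.7],0]])

```text
t: 16.8
tcp_pos: [0.4771, -0.0468, 0.1207]
eef_rot: [0.0, 0.695, 0.719, 0.0]
contact_force: [1.1, 0.1, -1.3]
width: 0.0099
finger_force: 30.0
```

Call:
arm_command(deltas=[[[0,0,0],0],[[0,0,0],0],[[0,0,0],0],[[0,0,0],0]], claw=0.35)

```text
t: 17.3
tcp_pos: [0.4769, -0.0468, 0.1208]
eef_rot: [0.0, 0.695, 0.719, 0.0]
contact_force: [0.1, 0.1, 0.1]
width: 0.0297
finger_force: 0.0
```

Call:
arm_command(deltas=[[[0,0,-5],0],[[0,0,-12],0],[[0,0,-22],0],[[0,0,-40],0],[[0,0,-65],0],[[0,0,-95],0],[[-20,0,-120],0],[[-50,0,-140],0],[[-90,0,-150],0],[[-110,0,-150],0],[[-110,0,-150],0]])

```text
t: 18.68
tcp_pos: [0.4804, -0.1575, 0.2706]
eef_rot: [-0.0, 0.695, 0.719, 0.0]
contact_force: [-0.4, 0.6, -0.9]
width: 0.0303
finger_force: 0.0
```

```bash
python3 - <<'E'
from meas import *
s=env.observe(); print({k:np.round(s[k],4) for k in ["tcp_pos","contact_force","width"]})
p=optics.snapshot("wrist"); q=optics.snapshot("scene")
X,uv=cloud(p,np.ones((420,560),bool)); c=np.array([.477,-.0487]); al=.035
U=(X[:,:2]-c)@[np.cos(al),np.sin(al)];V=(X[:,:2]-c)@[-np.sin(al),np.cos(al)]
for v0 in (-.041,.041):
  print([ (lo,np.percentile(X[k,2],90).round(4)) for lo in range(-50,60,20) for k in [(abs(U*1000-lo)<8)&(abs(V-v0)<.0025)&(X[:,2]>.02)&(X[:,2]<.048)] if k.sum()>2])
cv2.imwrite("pics/c6.png",np.hstack([cv2.resize(p["pixels"][:,:,::-1],(440,330)),cv2.resize(q["pixels"][150:300,150:350,::-1],(360,330))]))
E
```

```text
{'tcp_pos': array([ 0.4804, -0.1575,  0.2706]), 'contact_force': array([-0.4058,  0.5562, -0.9332]), 'width': np.float64(0.0303)}
[(-50, np.float64(0.0423)), (-30, np.float64(0.042)), (-10, np.float64(0.0422)), (10, np.float64(0.0424)), (30, np.float64(0.0418)), (50, np.float64(0.0429))]
[(-50, np.float64(0.0428)), (-30, np.float64(0.0426)), (-10, np.float64(0.0424)), (10, np.float64(0.0426)), (30, np.float64(0.0421)), (50, np.float64(0.0429))]
```

View pics/c6.png

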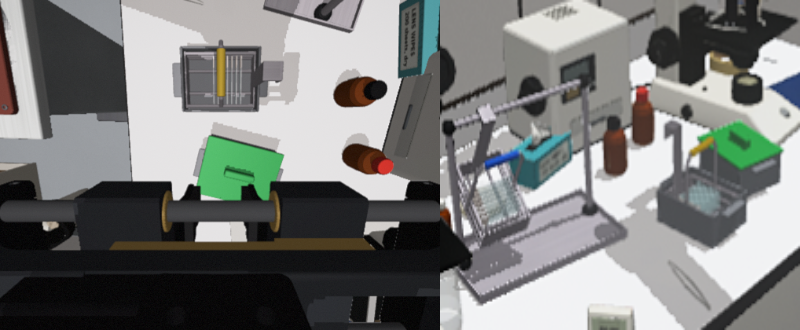

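The carrier stands flat in the dish: its rim is at z ≈ 42 mm on all sides, which matches the 4 mm floor plus 38 mm height. The blue carrier still hangs on the rail, and the gripper is clear of everything.

```bash
python3 -c "
from workcell import ticket
print(ticket.job_done())"
```

```text
the job is handed in; nothing more can be done
None
```

The yellow-barred carrier now stands flat on the bottom of the open staining dish and has been let go, the blue-barred one still hangs on the rail, and the job was handed in at about 19 s.

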